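# Reset the heater test panel in order

### The job

The heater's test panel has tripped: gently press its popped-out reset buttons back in with a fingertip, the yellow one first, then the red, then the blue, each until its white band has gone down out of sight. Leave the green button popped out, do not pull any button up, and do not disturb the tools and parts lying around.

Things in the scene. Friction and masses are not known exactly. Their poses are not given: they have to be found in the camera images.
- panel: fixed grey sheet-steel test panel, 150 mm (its x) x 310 mm (its y), top face 45 mm above the bench; origin at the centre of its underside, z up. Four reset buttons stand in one row along its y, 30 mm towards the robot from its middle, 70 mm apart; which colour is in which place varies. Each sits in a fixed grey mount 56 x 56 mm, 10 mm high, with a black collar 40 mm across whose top is 13.5 mm above the panel top
- yellow_button (a joint): travel of the yellow button in m, growing as it is pressed down: it starts popped out at 0 to 0.002; at 0.008 its white band is just gone; it stops dead at 0.012; negative if pulled up out of its place (to -0.006). It needs about 3.4 N to start moving, rising evenly to 5.6 N at 0.008 and 6.8 N just before the stop, and stays where it is left
- yellow_top (a point): centre of the top face of the yellow button's round cap (27 mm across, 9 mm thick, on a white stem 21 mm across that shows as a band 8 mm high when popped out); the point moves with the button, popped out it lies 27 mm above the panel top; z up
- red_button (a joint): travel of the red button in m, growing as it is pressed down: it starts popped out at 0 to 0.002; at 0.008 its white band is just gone; it stops dead at 0.012; negative if pulled up out of its place (to -0.006). It needs about 3.4 N to start moving, rising evenly to 5.6 N at 0.008 and 6.8 N just before the stop, and stays where it is left
- red_top (a point): centre of the top face of the red button's round cap (27 mm across, 9 mm thick, on a white stem 21 mm across that shows as a band 8 mm high when popped out); the point moves with the button, popped out it lies 27 mm above the panel top; z up
- blue_button (a joint): travel of the blue button in m, growing as it is pressed down: it starts popped out at 0 to 0.002; at 0.008 its white band is just gone; it stops dead at 0.012; negative if pulled up out of its place (to -0.006). It needs about 3.4 N to start moving, rising evenly to 5.6 N at 0.008 and 6.8 N just before the stop, and stays where it is left
- blue_top (a point): centre of the top face of the blue button's round cap (27 mm across, 9 mm thick, on a white stem 21 mm across that shows as a band 8 mm high when popped out); the point moves with the button, popped out it lies 27 mm above the panel top; z up
- green_button (a joint): travel of the green button in m, growing as it is pressed down: it starts popped out at 0 to 0.002; at 0.008 its white band is just gone; it stops dead at 0.012; negative if pulled up out of its place (to -0.006). It needs about 3.4 N to start moving, rising evenly to 5.6 N at 0.008 and 6.8 N just before the stop, and stays where it is left
- green_top (a point): centre of the top face of the green button's round cap (27 mm across, 9 mm thick, on a white stem 21 mm across that shows as a band 8 mm high when popped out); the point moves with the button, popped out it lies 27 mm above the panel top; z up
- yellow_mount: the fixed grey mount under the yellow button, 56 x 56 mm, 10 mm high; origin at the centre of its underside, on the panel top and on the button's axis
- red_mount: the fixed grey mount under the red button, 56 x 56 mm, 10 mm high; origin at the centre of its underside, on the panel top and on the button's axis
- blue_mount: the fixed grey mount under the blue button, 56 x 56 mm, 10 mm high; origin at the centre of its underside, on the panel top and on the button's axis
- green_mount: the fixed grey mount under the green button, 56 x 56 mm, 10 mm high; origin at the centre of its underside, on the panel top and on the button's axis
- socket: bright steel socket, 27 mm across, 38 mm tall, standing loose on the panel's back half; origin under its centre; must stay as it is
- plug: black plastic connector plug with a grey band, 24 x 52 x 20 mm, lying loose on the panel's back half; origin at the centre of its underside; must stay as it is
- screwdriver: screwdriver with a black handle, 190 mm long, lying loose on the bench on the robot's side of the panel; must stay as it is
- wrench: steel spanner, 160 mm long, lying loose on the bench to the left of the panel (its +y side); must stay as it is
- elbow: black plastic hose elbow, 62 mm tall, standing loose on its 40 mm flange to the right of the panel; its spout points sideways 40 mm; origin under its flange; must stay as it is
- keyset: folding hex key set with green sides, 95 x 30 x 22 mm, lying loose on the bench near the panel's near right corner; must stay as it is
- threadlock: small white bottle with a black cap, 34 mm across, 85 mm tall, standing loose near the panel's near left corner; origin under its centre; must stay as it is

How it is judged:
By the outcome, as a careful person would: the job done as asked, in the order asked, and still so for the second after the job is handed in, with the robot touching nothing.
It also fails if it takes over 40 s, if anything falls off the work surface, if the arm or the gripper's body presses on something with over 40 N, if the wrist force passes 120 N, or if a joint passes its speed limit or range.

### The arm

A 6-joint arm with a two-finger parallel gripper is mounted at the origin on the work surface. World frame = base frame: x ahead of the robot, y to its left, z up, the work surface at z = 0. Lengths are in m, angles in rad, forces in N, time in s.
With the tool pointing down it reaches from about 0.3 to 0.85 m from the base axis. Payload 4.2 kg.
Tool frame: the origin (TCP) lies at the very end of the fingers, on their centre line; the grasp point (between the pads) lies bot.grip_depth behind it (bot.grip_depth is the distance from the TCP to the grasp point, in m); z points along the fingers, y is the direction in which the jaws open and shut (so a half turn about z gives the same grasp; the last joint's range is limited). The gripper opens to 91 mm and grips with 3 to 60 N. Pads are 32 mm wide; open, the fingers measure 118 mm over their backs; the gripper's body (76 mm by 178 mm) begins 60 mm behind the grasp point.
Start: joints at [1.135, 0.32, 1.565, -0, 1.257, -0.02], TCP at [0.232, 0.526, 0.175] pointing down, gripper open.
Joint ranges: [-3.11, 3.11], [-0.84, 2.01], [0.21, 2.61], [-1.34, 4.49], [0.05, 2.63], [-2.56, 2.56]. Speed limits (rad/s): [2.57, 2.57, 3.14, 3.14, 3.14, 3.14].

### API

Orientations are given as a rotation vector (axis times angle).
In Python, from cell import bot gives the robot as it stands.
- The arm moves only by the tool drive_tool, never from a script. Its argument "rows" is a list of rows, each a list of 4 numbers: the shift along the tool's x, y, z in cm, then the turn about the tool's z in rad. In form: [[x, y, z, turn], ...]. A call has 1 to 8 rows; each row is the pose to reach, as a shift and turn from the pose measured when the call began, along the tool's axes at that moment; what a row does not reach only later rows make up. A row lasts 1/10 s, in which the tool goes at most 50 mm and 8.59 degrees, less where a joint would pass 70% of its speed; a pose out of reach is approached as far as the arm can. A call with a gripper value outside its range is refused whole. "jaw" is the opening, from 0 (shut) to 1 (fully open), set as the call begins (left out, the last holds). The fingers move at their own pace and stop on an object; "newtons" is the grip in N (left out, the last holds). Time passes only in rows, so rows that repeat a pose let the fingers close. It gives the time, the measured TCP pose, the force and the opening at its end, in the units of the state.
- bot.read_state(): the state, without advancing time (a new reading comes with each control period).
- bot.capture(name): name is "scene" or "top" or "wrist"; returns the picture (420x560x3 uint8, blue, green, red); there is no depth.
- bot.camera_model(name): a dict with "fx", "fy", "cx", "cy" (pixels), "view" (4x4, takes a point from world to camera coordinates). Camera axes: x right, y down, z forward; pixel columns grow to the right and rows downward; lengths in m; the calibration is good to about 2 mm. A picture is of the moment at which its call begins: read the wrist's pose just before it. camera_model takes no time and is no camera call; for the wrist camera it gives the pose at the moment of the call.
- bot.sign_off(): hands the job in, once; it reports no verdict.
The state is a dict: "clock": time; "joint_pos": joint angles; "joint_velocities": joint speeds; "effort": joint torques, N m; "eef_pos": TCP position; "tool_rot": TCP orientation; "contact_force": force on the tool from outside, world axes, zero at the start; "ft_torque": the same for the moment, N m; "grip_width": finger opening in m.
Only numpy, scipy, OpenCV 4.12 (cv2) and the standard library are available. Lean on these libraries where they do the work, as an engineer would, in place of code of your own. Each camera call takes 0.05 s, during which the arm holds its last target.

## Working session

There is one attempt and no reset: what is moved stays moved. The work goes in short steps, Python scripts to look and compute and a tool call to move; the robot and the scene stay as the last step left them, time stands still between calls to the robot, and variables do not carry over. Pictures are saved under pics/ and viewed, and the job is handed in when it is done.

Besides the shell and the picture viewer there is one more tool, called after "Emit:" as name(argument=value, ...), one argument or row to a line, values as JSON. drive_tool: Moves the arm, as the interface text tells. Its arguments: {"type":"object","properties":{"rows":{"type":"array","items":{"type":"array","items":{"type":"number"}}},"jaw":{"type":"number"},"newtons":{"type":"number"}},"required":["rows"]}

```bash
mkdir -p pics; ls
python3 - <<'E'
from cell import bot
import cv2,numpy as np
s=bot.read_state();print({k:np.round(v,3).tolist() for k,v in s.items()},bot.grip_depth)
for n in("scene","top"):
    cv2.imwrite(f"pics/{n}0.png",bot.capture(n));m=bot.camera_model(n);print(n,{k:np.round(v,3).tolist() for k,v in m.items()})
E
```

```text
pics
{'clock': 0.0, 'joint_pos': [1.135, 0.32, 1.566, 0.0, 1.257, -0.02], 'joint_velocities': [0.001, -0.003, 0.001, 0.001, 0.001, -0.001], 'effort': [-0.002, -41.245, -23.197, 0.073, 0.046, -0.0], 'eef_pos': [0.232, 0.525, 0.174], 'tool_rot': [-0.648, -3.074, 0.003], 'contact_force': [0.05, -0.527, 0.412], 'ft_torque': [0.008, 0.018, -0.021], 'grip_width': 0.091} 0.0188
scene {'fx': 480.426, 'fy': 480.426, 'cx': 277.47, 'cy': 211.248, 'view': [[-0.723, 0.691, 0.001, 0.395], [0.482, 0.505, -0.716, -0.222], [-0.495, -0.517, -0.698, 1.235], [0.0, 0.0, 0.0, 1.0]]}
top {'fx': 449.297, 'fy': 449.297, 'cx': 280.254, 'cy': 216.888, 'view': [[0.025, -1.0, 0.001, 0.016], [-0.994, -0.025, -0.109, 0.548], [0.109, 0.002, -0.994, 0.84], [0.0, 0.0, 0.0, 1.0]]}
```

View pics/scene0.png

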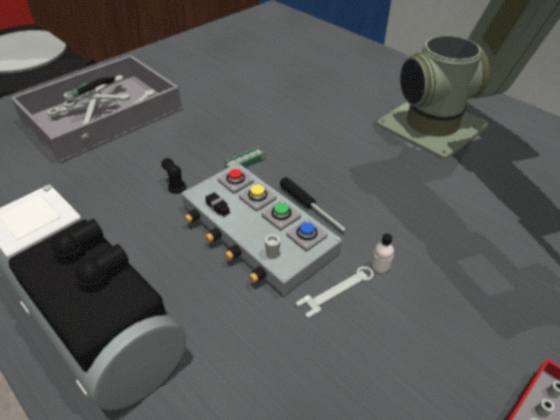

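View pics/top0.png

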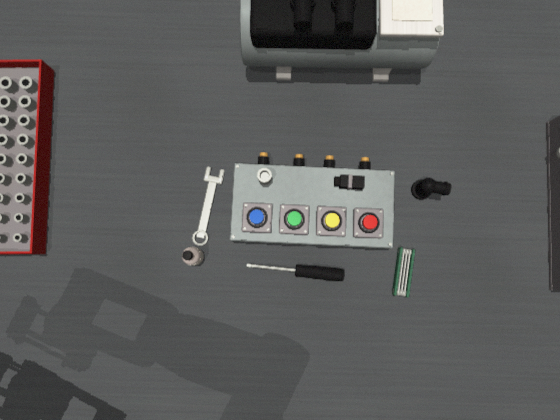

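The buttons, left to right in the top view, are blue (257,216), green (294,219), yellow (332,221) and red (370,222). The other parts sit around the panel, clear of the row.

```bash
cat > h.py <<'E'
from cell import bot
import cv2,numpy as np
from scipy.spatial.transform import Rotation as R
H={'yellow':[(22,35)],'red':[(0,6),(174,180)],'blue':[(100,125)],'green':[(45,80)]}
ROI={'top':(235,195,395,245),'scene':(185,160,345,250)}
def blobs(im,roi):
    x0,y0,x1,y1=roi;hsv=cv2.cvtColor(im,cv2.COLOR_BGR2HSV);o={}
    for c,rs in H.items():
        m=sum(cv2.inRange(hsv,(a,120,80),(b,255,255)) for a,b in rs).astype(np.uint8)
        k=np.zeros_like(m);k[y0:y1,x0:x1]=m[y0:y1,x0:x1]
        n,_,st,ce=cv2.connectedComponentsWithStats(k)
        if n>1:
            i=1+np.argmax(st[1:,4]);o[c]=(ce[i],st[i])
    return o
def ray(m,p):
    V=m['view'];d=V[:3,:3].T@[(p[0]-m['cx'])/m['fx'],(p[1]-m['cy'])/m['fy'],1];return -V[:3,:3].T@V[:3,3],d
def plane(m,p,z):
    o,d=ray(m,p);return o+d*(z-o[2])/d[2]
E
python3 - <<'E'
from h import *
B={}
for n in('top','scene'):
    B[n]=blobs(cv2.imread(f'pics/{n}0.png'),ROI[n]);
for c in H:
    t,s=B['top'][c],B['scene'][c]
    # blobs: caps incl. side; top z~.072
    m1,m2=bot.camera_model('top'),bot.camera_model('scene')
    o1,d1=ray(m1,t[0]);o2,d2=ray(m2,s[0])
    a=np.linalg.lstsq(np.c_[d1,-d2],o2-o1,rcond=None)[0];X=(o1+d1*a[0]+o2+d2*a[1])/2
    print(c,t[0].round(1),t[1],s[0].round(1),s[1],'top',plane(m1,t[0],.071)[:2].round(4),'scene',plane(m2,s[0],.069)[:2].round(4),'tri',X.round(4))
s=bot.read_state();print(R.from_rotvec(s['tool_rot']).as_matrix().round(3),s['eef_pos'],s['clock'])
E
```

```text
yellow [331.8 219.8] [325 213  15  15 173] [257.  190.2] [250 185  15  11 120] top [ 0.5398 -0.0654] scene [ 0.5421 -0.063 ] tri [ 0.5401 -0.0657  0.066 ]
red [369.8 221.6] [362 214  16  15 176] [234.9 173.6] [229 169  13  10 106] top [ 0.5383 -0.1354] scene [ 0.5409 -0.1323] tri [ 0.5385 -0.1361  0.0654]
blue [256.1 216.1] [249 209  15  15 164] [306.8 228.1] [299 223  16  12 140] top [0.543  0.0744] scene [0.5459 0.077 ] tri [0.5436 0.0748 0.0657]
green [294.1 217.9] [288 211  13  14 149] [280.9 208.6] [274 204  14  10 109] top [0.5414 0.0043] scene [0.5443 0.0074] tri [0.5418 0.0044 0.0653]
[[-0.915  0.404 -0.001]
 [ 0.404  0.915 -0.001]
 [ 0.    -0.002 -1.   ]] [0.23203197 0.52554974 0.17440386] 0.1
```

Emit:
drive_tool(
  rows=[
    [-3.5,-2.8,0,-0.14],
    [-7,-5.6,0,-0.28],
    [-10.5,-8.4,0,-0.416],
    [-14,-11.2,0,-0.416],
    [-17.5,-14,0,-0.416],
    [-21,-16.8,0,-0.416],
    [-24.5,-19.6,0,-0.416],
    [-28,-22.4,0,-0.416],
  ],
  jaw=0,
)

```text
clock: 0.9
eef_pos: [0.398, 0.2057, 0.1746]
tool_rot: [0.001, -3.141, 0.002]
contact_force: [0.9, 0.2, 0.6]
grip_width: 0.0299
```

Emit:
drive_tool(
  rows=[
    [-2,-4,0,0],
    [-4,-8,0,0],
    [-6,-12,0,0],
    [-8,-16,0,0],
    [-10,-20,0,0],
    [-12,-24,0,0],
    [-14.3,-27,0,0],
    [-14.3,-27,0,0],
  ],
)

```text
clock: 1.7
eef_pos: [0.5433, -0.0678, 0.1741]
tool_rot: [-0.006, -3.141, 0.005]
contact_force: [0.0, 0.2, -0.6]
grip_width: 0.0005
```

Run:
```python
from h import *
s=bot.read_state();m=bot.camera_model('wrist');im=bot.capture('wrist')
print(s['eef_pos'],s['tool_rot'],s['contact_force'],s['grip_width'],m['fx'],np.round(m['view'],3).tolist())
cv2.imwrite('pics/w1.png',im);cv2.imwrite('pics/t1.png',bot.capture('top'))
b=blobs(im,(0,0,560,420))
for c,(p,st) in b.items(): print(c,p.round(1),st,plane(m,p,.071).round(4))
```

```text
[ 0.54326801 -0.06784713  0.17406397] [-0.0059429  -3.14148166  0.00456616] [ 0.0055194   0.21761951 -0.61843508] 0.0004964979382307024 317.31451540268665 [[0.005, 1.0, -0.003, 0.066], [0.963, -0.004, 0.269, -0.554], [0.269, -0.004, -0.963, 0.243], [0.0, 0.0, 0.0, 1.0]]
yellow [279.1 195. ] [266 182  27  27 571] [ 0.54   -0.0654  0.071 ]
red [210.6 193.5] [197 181  28  27 575] [ 0.5382 -0.1346  0.071 ]
blue [415.8 197.4] [401 185  30  27 607] [0.543  0.0728 0.071 ]
green [347.6 196.2] [334 183  28  27 568] [0.5415 0.0038 0.071 ]
```

View pics/w1.png

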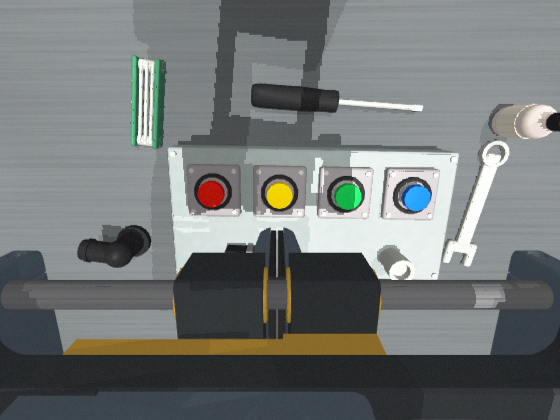

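The wrist view shows yellow at (279,195), red at (211,194), green at (348,196) and blue at (416,197). The positions agree with the top camera to about 1–2 mm, and the fingers are shut. Next I'll come down above yellow.

Emit:
drive_tool(
  rows=[
    [0.3,0.25,3,0],
    [0.3,0.25,6,0],
    [0.3,0.25,8,0],
    [0.3,0.25,9,0],
    [0.3,0.25,9.3,0],
    [0.3,0.25,9.3,0],
  ],
)

```text
clock: 2.4
eef_pos: [0.5375, -0.0615, 0.0815]
tool_rot: [-0.001, -3.139, 0.001]
contact_force: [-0.7, 0.2, -0.0]
grip_width: 0.0004
```

Run:
```python
from h import *
s=bot.read_state();m=bot.camera_model('wrist');im=bot.capture('wrist')
print(s['eef_pos'],s['tool_rot'],s['contact_force'])
cv2.imwrite('pics/w2.png',im)
b=blobs(im,(0,0,560,420))
for c,(p,st) in b.items(): print(c,p.round(1),st,plane(m,p,.071).round(4))
```

```text
[ 0.53749467 -0.0614976   0.08153844] [-5.52752073e-04 -3.13925981e+00  1.18565622e-03] [-0.71116012  0.18184517 -0.03467564]
yellow [269.9 224.1] [253 212  36  36 589] [ 0.5346 -0.0663  0.071 ]
red [177.4 227.9] [ 159  210   38   37 1105] [ 0.5374 -0.1341  0.071 ]
blue [457.7 233.8] [ 437  216   42   37 1152] [0.5422 0.0718 0.071 ]
green [364.7 231.8] [ 346  214   38   37 1071] [0.5406 0.0033 0.071 ]
```

View pics/w2.png

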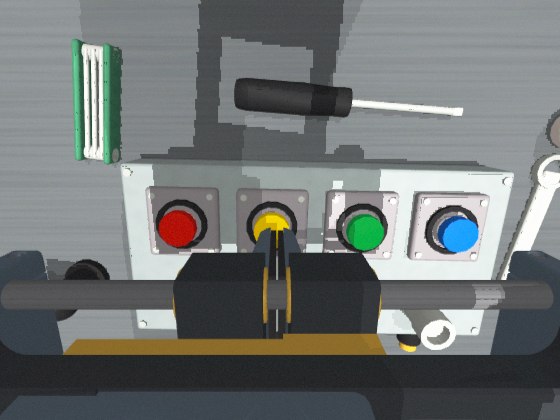

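Emit:
drive_tool(
  rows=[
    [-0.2,-0.35,0,0],
    [-0.2,-0.35,0,0],
    [-0.2,-0.35,0.4,0],
    [-0.2,-0.35,0.8,0],
    [-0.2,-0.35,1.0,0],
    [-0.2,-0.35,1.2,0],
    [-0.2,-0.35,1.2,0],
  ],
)

```text
clock: 3.15
eef_pos: [0.5397, -0.0652, 0.0696]
tool_rot: [-0.001, -3.14, 0.001]
contact_force: [0.3, 0.3, -0.6]
grip_width: 0.0004
```

Emit:
drive_tool(
  rows=[
    [0,0,0.1,0],
    [0,0,0.2,0],
    [0,0,0.3,0],
    [0,0,0.4,0],
    [0,0,0.4,0],
  ],
)

```text
clock: 3.65
eef_pos: [0.5396, -0.0652, 0.0654]
tool_rot: [-0.001, -3.139, 0.001]
contact_force: [-0.0, 0.3, 0.5]
grip_width: 0.0004
```

Run:
```python
from h import *
for i in range(3):
    s=bot.read_state();print(s['eef_pos'],s['contact_force'],s['clock'])
    a=bot.capture('scene' if i==0 else 'wrist')
    if i==0: sc=a
cv2.imwrite('pics/s3.png',cv2.resize(sc[140:260,170:350],None,fx=4,fy=4,interpolation=cv2.INTER_CUBIC)); cv2.imwrite('pics/w3.png',a)
```

```text
[ 0.53956101 -0.06517635  0.06542788] [-0.02834323  0.29082183  0.45522817] 3.65
[ 0.53963199 -0.0651819   0.06553721] [-0.36160549  0.52301437 -0.22190813] 3.7
[ 0.5396752  -0.06519248  0.065602  ] [-0.33424712  0.77612453  0.12497875] 3.75
```

View pics/s3.png

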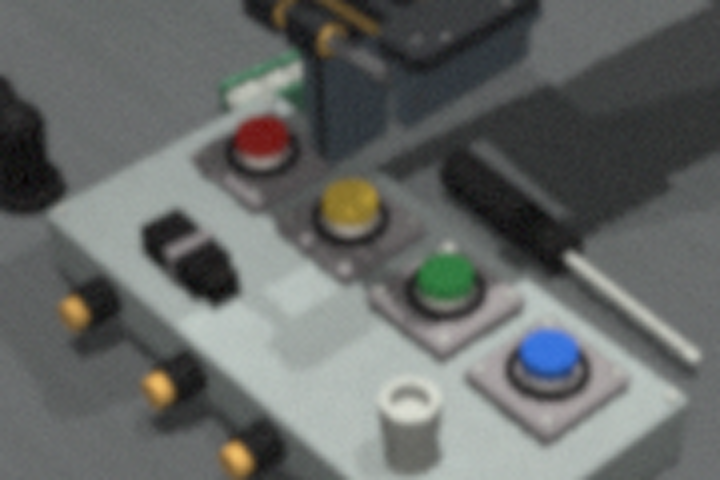

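View pics/w3.png

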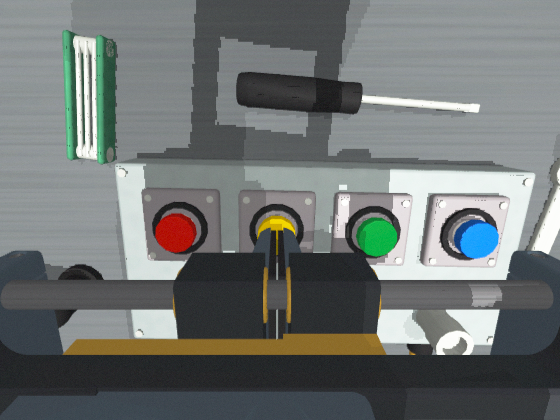

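Run:
```python
from h import *
s=bot.read_state();T=s['eef_pos'];Rm=R.from_rotvec(s['tool_rot']).as_matrix()
print(s['clock'],T)
for n in('scene','wrist','top'):
    m=bot.camera_model(n)
    for nm,X in(('tcp',T),('tcp+x16',T+Rm@[.016,0,0]),('tcp-x16',T+Rm@[-.016,0,0]),('tcp up15',T+[0,0,.015]),('yel top 72',np.array([.540,-.0655,.072]))):
        c=m['view']@np.r_[X,1];print(n,nm,(m['fx']*c[0]/c[2]+m['cx']).round(1),(m['fy']*c[1]/c[2]+m['cy']).round(1))
im=bot.capture('wrist');cv2.imwrite('pics/w4.png',cv2.resize(im[170:300,180:380],None,fx=4,fy=4,interpolation=cv2.INTER_CUBIC))
im=bot.capture('top');cv2.imwrite('pics/t4.png',cv2.resize(im[120:270,220:410],None,fx=4,fy=4,interpolation=cv2.INTER_CUBIC))
```

```text
3.8 [ 0.53970525 -0.06520601  0.0656192 ]
scene tcp 257.2 190.3
scene tcp+x16 263.2 186.7
scene tcp-x16 251.2 194.1
scene tcp up15 257.0 184.7
scene yel top 72 256.9 187.9
wrist tcp 276.5 232.8
wrist tcp+x16 276.4 210.8
wrist tcp-x16 276.5 253.9
wrist tcp up15 276.4 240.5
wrist yel top 72 276.0 236.3
top tcp 331.4 220.1
top tcp+x16 331.3 228.7
top tcp-x16 331.5 211.6
top tcp up15 332.3 219.3
top yel top 72 331.9 219.6
```

View pics/w4.png

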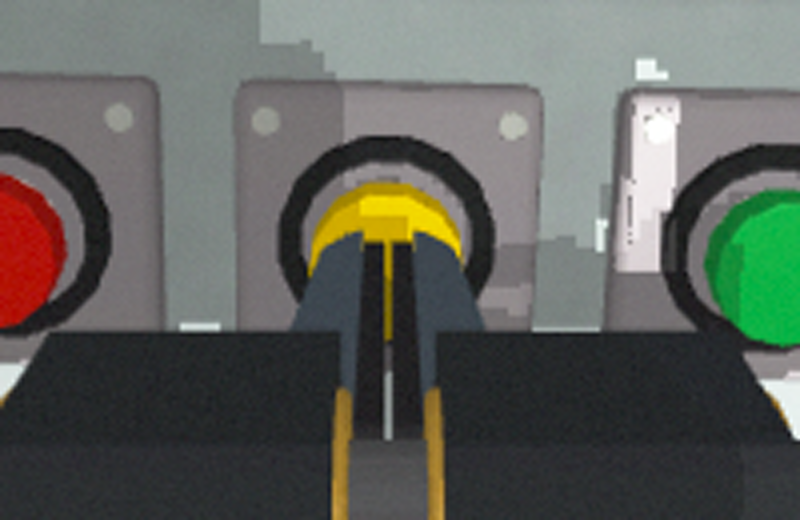

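View pics/t4.png

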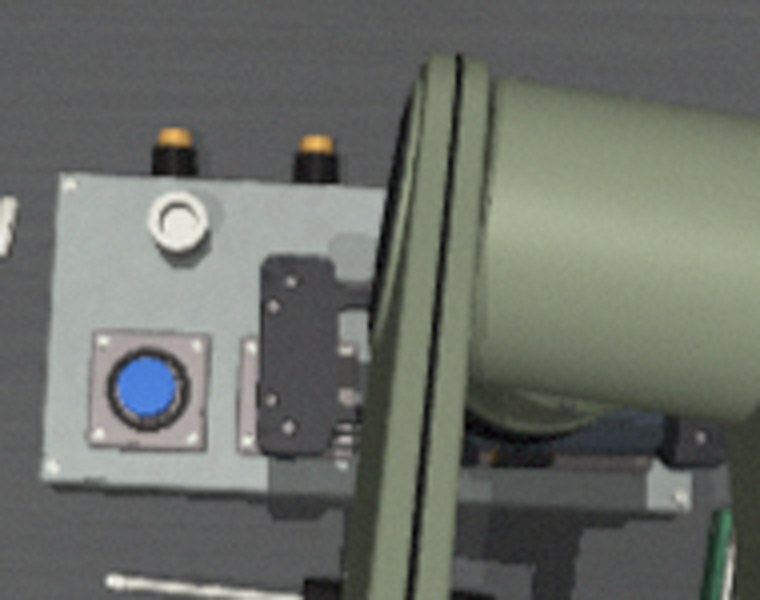

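The scene view shows the shut fingertips at about (254,180). That's higher than the reported TCP projects (257,190), and there's no contact force. So the shut tips end above the nominal TCP. I'll go down in small steps, watching the force.

Emit:
drive_tool(
  rows=[
    [0,0,0.2,0],
    [0,0,0.4,0],
    [0,0,0.6,0],
    [0,0,0.6,0],
  ],
)

```text
clock: 4.3
eef_pos: [0.5394, -0.0651, 0.0592]
tool_rot: [-0.001, -3.139, 0.001]
contact_force: [-0.7, -0.6, 0.2]
grip_width: 0.0003
```

Run:
```python
from h import *
s=bot.read_state();print(s['eef_pos'],s['contact_force'],s['clock'])
sc=bot.capture('scene')
cv2.imwrite('pics/s5.png',cv2.resize(sc[150:230,210:310],None,fx=8,fy=7,interpolation=cv2.INTER_CUBIC))
```

```text
[ 0.53937477 -0.065133    0.05923308] [-0.69642306 -0.64085199  0.23407217] 4.3
```

View pics/s5.png

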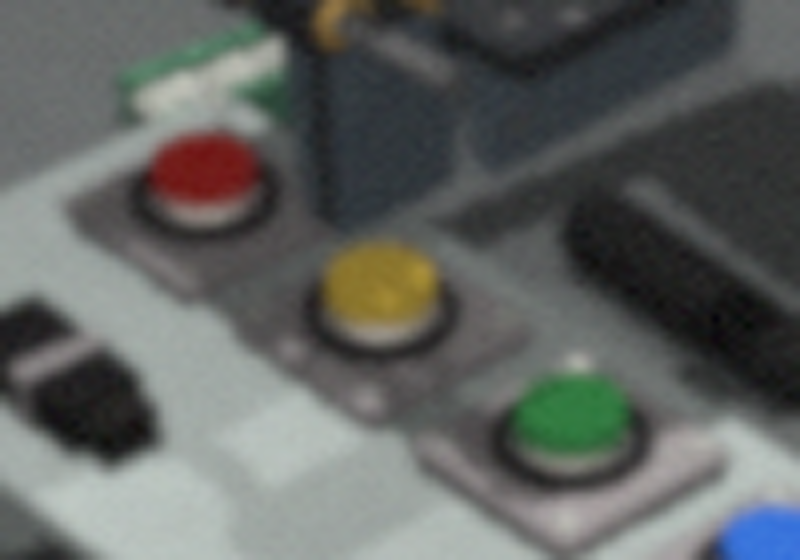

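Run:
```python
from h import *
s=bot.read_state();T=s['eef_pos'];m=bot.camera_model('wrist');im=bot.capture('wrist')
cv2.imwrite('pics/w6.png',cv2.resize(im[170:300,180:380],None,fx=4,fy=4,interpolation=cv2.INTER_CUBIC))
m2=bot.camera_model('scene')
for dz in (0,.005,.01,.015,.02,.025,.03,.035):
    q=[]
    for mm,P in((m,[-.016,0]),(m2,[.016,.009]),(m2,[-.016,.009]),(m2,[.016,-.009])):
        c=mm['view']@np.r_[T[:2]+P,T[2]+dz,1];q+=[(mm['fx']*c[0]/c[2]+mm['cx']).round(1),(mm['fy']*c[1]/c[2]+mm['cy']).round(1)]
    print(dz,q)
```

```text
0 [np.float64(276.4), np.float64(210.8), np.float64(254.4), np.float64(198.6), np.float64(266.3), np.float64(191.1), np.float64(248.4), np.float64(194.2)]
0.005 [np.float64(276.4), np.float64(212.8), np.float64(254.3), np.float64(196.7), np.float64(266.3), np.float64(189.2), np.float64(248.3), np.float64(192.3)]
0.01 [np.float64(276.4), np.float64(214.9), np.float64(254.3), np.float64(194.8), np.float64(266.3), np.float64(187.4), np.float64(248.2), np.float64(190.4)]
0.015 [np.float64(276.4), np.float64(217.1), np.float64(254.2), np.float64(192.9), np.float64(266.2), np.float64(185.5), np.float64(248.1), np.float64(188.5)]
0.02 [np.float64(276.4), np.float64(219.4), np.float64(254.1), np.float64(191.0), np.float64(266.2), np.float64(183.6), np.float64(248.0), np.float64(186.6)]
0.025 [np.float64(276.4), np.float64(221.9), np.float64(254.0), np.float64(189.1), np.float64(266.2), np.float64(181.6), np.float64(247.9), np.float64(184.7)]
0.03 [np.float64(276.3), np.float64(224.4), np.float64(253.9), np.float64(187.2), np.float64(266.1), np.float64(179.7), np.float64(247.8), np.float64(182.7)]
0.035 [np.float64(276.3), np.float64(227.1), np.float64(253.8), np.float64(185.2), np.float64(266.1), np.float64(177.8), np.float64(247.7), np.float64(180.8)]
```

View pics/w6.png

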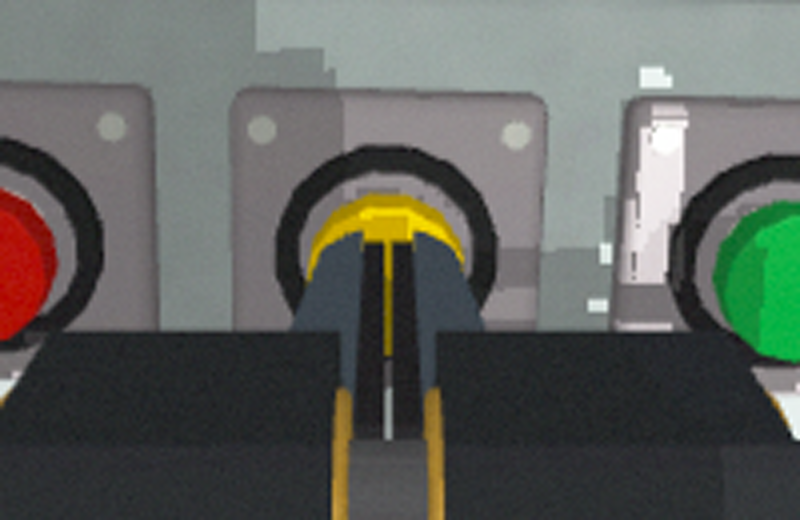

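The tip reads as well above the cap in both views. The wrist view has its front edge at row 229, against 211 if it were at TCP height. I'll keep descending in small force-checked steps.

Emit:
drive_tool(
  rows=[
    [0,0,0.2,0],
    [0,0,0.4,0],
    [0,0,0.6,0],
    [0,0,0.6,0],
  ],
)

```text
clock: 4.8
eef_pos: [0.5393, -0.0652, 0.0532]
tool_rot: [-0.001, -3.139, 0.001]
contact_force: [-0.4, -0.2, -0.6]
grip_width: 0.0005
```

Run:
```python
from h import *
s=bot.read_state();print(s['eef_pos'],s['contact_force'],s['clock'])
sc=bot.capture('scene');im=bot.capture('wrist')
cv2.imwrite('pics/s7.png',np.hstack([cv2.resize(sc[150:230,220:300],(400,400),interpolation=cv2.INTER_CUBIC),cv2.resize(im[170:300,210:340],(400,400))]))
```

```text
[ 0.53932882 -0.06516663  0.05315999] [-0.41140767 -0.17255752 -0.57041719] 4.8
```

View pics/s7.png

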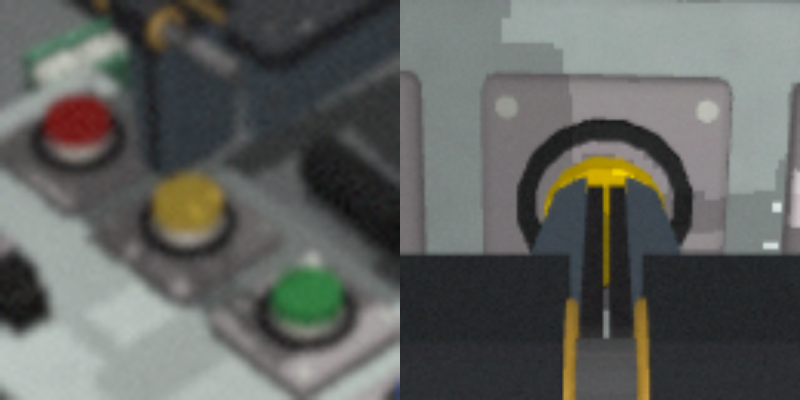

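Emit:
drive_tool(
  rows=[
    [0,0,0.2,0],
    [0,0,0.4,0],
    [0,0,0.6,0],
    [0,0,0.6,0],
  ],
)

```text
clock: 5.3
eef_pos: [0.5393, -0.0652, 0.0471]
tool_rot: [-0.001, -3.139, 0.001]
contact_force: [0.2, 0.1, 0.5]
grip_width: 0.0005
```

Emit:
drive_tool(
  rows=[
    [0,0,0.15,0],
    [0,0,0.3,0],
    [0,0,0.4,0],
    [0,0,0.4,0],
  ],
)

```text
clock: 5.7
eef_pos: [0.5391, -0.0651, 0.0429]
tool_rot: [-0.001, -3.138, 0.001]
contact_force: [0.9, 0.0, -0.1]
grip_width: 0.0004
```

Run:
```python
from h import *
s=bot.read_state();print(s['eef_pos'],s['contact_force'],s['clock'])
sc=bot.capture('scene');im=bot.capture('wrist')
cv2.imwrite('pics/s8.png',np.hstack([cv2.resize(sc[150:230,220:300],(400,400),interpolation=cv2.INTER_CUBIC),cv2.resize(im[170:300,210:340],(400,400))]));cv2.imwrite('pics/s8f.png',sc)
```

```text
[ 0.53910852 -0.06513609  0.04286195] [ 0.91671354  0.01777576 -0.14273764] 5.7
```

View pics/s8.png

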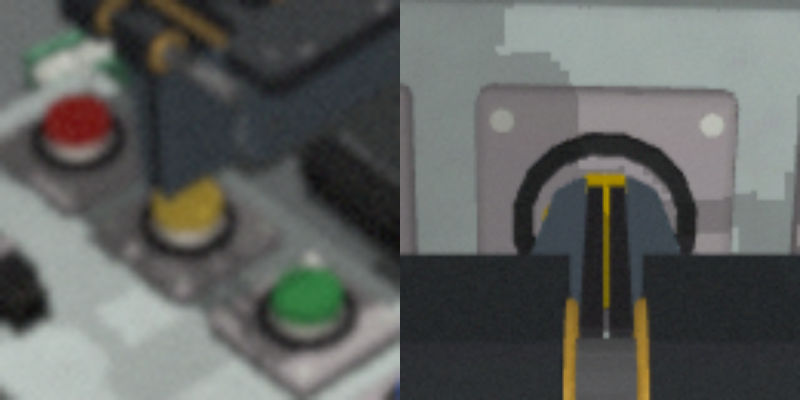

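View pics/s8f.png

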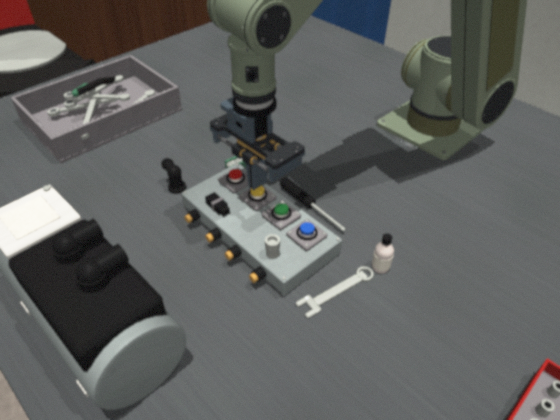

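Run:
```python
import cv2
sc=cv2.imread('pics/s8f.png')
cv2.imwrite('pics/s8z.png',cv2.resize(cv2.convertScaleAbs(sc[90:220,190:350],alpha=1.8,beta=15),None,fx=5,fy=4.6,interpolation=cv2.INTER_CUBIC))
```

```text
(no output)
```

View pics/s8z.png

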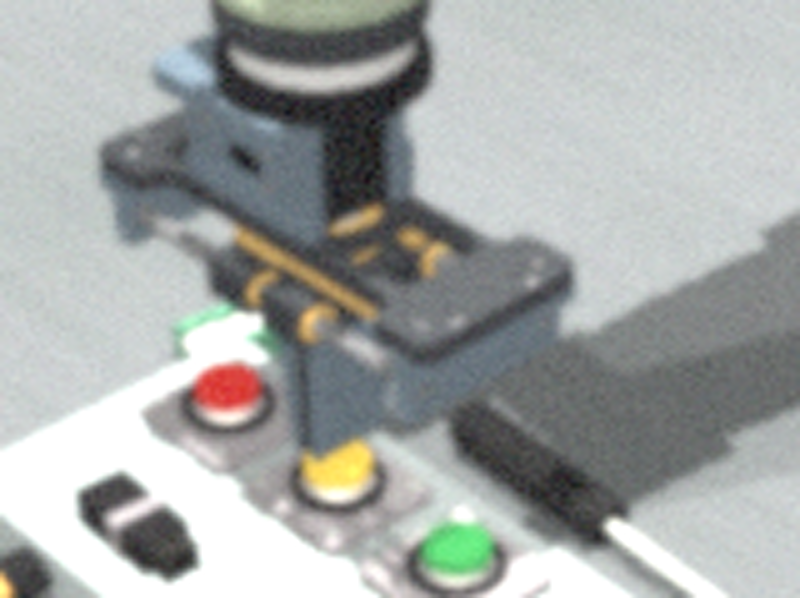

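Run:
```python
from h import *
s=bot.read_state();T=s['eef_pos'];m=bot.camera_model('scene')
def pr(X):
    c=m['view']@np.r_[X,1];return np.round([m['fx']*c[0]/c[2]+m['cx'],m['fy']*c[1]/c[2]+m['cy']],1)
print(T)
for z in(.08,.09,.1,.11,.12,.13,.14):
    print(z,[pr([T[0]+a,T[1]+b,z]) for a,b in((.038,.089),(-.038,.089),(.038,-.089),(.016,.009))])
```

```text
[ 0.53929804 -0.06515981  0.04306183]
0.08 [array([274.3, 217.4]), array([303.1, 198. ]), array([213.8, 172.4]), array([254.2, 190.8])]
0.09 [array([274.2, 213.5]), array([303.3, 194.1]), array([213.4, 168.5]), array([254. , 186.9])]
0.1 [array([274.2, 209.5]), array([303.6, 190.2]), array([212.9, 164.6]), array([253.8, 183. ])]
0.11 [array([274.2, 205.5]), array([303.8, 186.2]), array([212.4, 160.7]), array([253.7, 179. ])]
0.12 [array([274.2, 201.4]), array([304. , 182.1]), array([212. , 156.7]), array([253.5, 174.9])]
0.13 [array([274.2, 197.3]), array([304.2, 178. ]), array([211.5, 152.6]), array([253.3, 170.8])]
0.14 [array([274.1, 193.1]), array([304.4, 173.8]), array([211. , 148.5]), array([253.1, 166.6])]
```

The body's bracket corners, (269,183) and (304,162), and the fingertip corner at (253,189) both sit about 41 mm higher than the reported TCP implies. Sideways they agree. So contact should come at a reported z of about 0.029. I'll continue on force.

Emit:
drive_tool(
  rows=[
    [0,0,0.3,0],
    [0,0,0.6,0],
    [0,0,0.9,0],
    [0,0,0.9,0],
  ],
)

```text
clock: 6.2
eef_pos: [0.5388, -0.0651, 0.0335]
tool_rot: [-0.001, -3.137, 0.001]
contact_force: [-0.3, -0.1, -0.9]
grip_width: 0.0003
```

Emit:
drive_tool(
  rows=[
    [0,0,0.1,0],
    [0,0,0.2,0],
    [0,0,0.3,0],
    [0,0,0.3,0],
  ],
)

```text
clock: 6.6
eef_pos: [0.539, -0.0651, 0.0307]
tool_rot: [-0.001, -3.138, 0.001]
contact_force: [-0.3, -0.0, 2.3]
grip_width: 0.0006
```

Emit:
drive_tool(
  rows=[
    [0,0,0.1,0],
    [0,0,0.2,0],
    [0,0,0.3,0],
    [0,0,0.3,0],
  ],
)

```text
clock: 7.0
eef_pos: [0.539, -0.0651, 0.0276]
tool_rot: [-0.001, -3.138, 0.001]
contact_force: [-0.7, 0.0, 3.5]
grip_width: 0.0003
```

Emit:
drive_tool(
  rows=[
    [0,0,0.1,0],
    [0,0,0.2,0],
    [0,0,0.3,0],
    [0,0,0.4,0],
    [0,0,0.4,0],
  ],
)

```text
clock: 7.5
eef_pos: [0.539, -0.0651, 0.0236]
tool_rot: [-0.001, -3.138, 0.001]
contact_force: [-0.0, 0.2, 4.5]
grip_width: 0.0003
```

Emit:
drive_tool(
  rows=[
    [0,0,0.1,0],
    [0,0,0.2,0],
    [0,0,0.2,0],
  ],
)

```text
clock: 7.8
eef_pos: [0.5391, -0.0651, 0.0217]
tool_rot: [-0.001, -3.138, 0.001]
contact_force: [-1.2, 0.7, 5.4]
grip_width: 0.0
```

Run:
```python
from h import *
s=bot.read_state();print(s['eef_pos'],s['contact_force'],s['clock'])
sc=bot.capture('scene')
cv2.imwrite('pics/s9.png',cv2.resize(sc[140:250,200:340],None,fx=5,fy=5,interpolation=cv2.INTER_CUBIC))
```

```text
[ 0.53905827 -0.06512303  0.02165533] [-1.17234021  0.70933512  5.39075774] 7.8
```

View pics/s9.png

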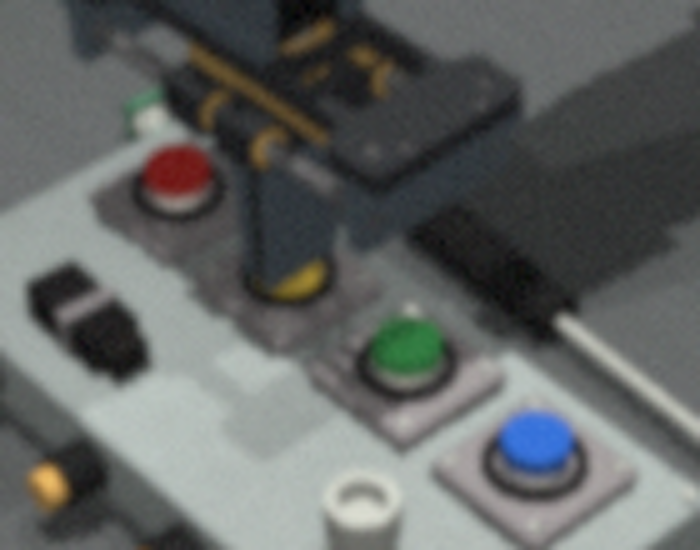

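Yellow is nearly flush, with no white visible at (295,285). I'll press 1.5 mm more for margin, then lift off slowly.

Emit:
drive_tool(
  rows=[
    [0,0,0.08,0],
    [0,0,0.15,0],
    [0,0,0.15,0],
  ],
)

```text
clock: 8.15
eef_pos: [0.5391, -0.0651, 0.0214]
tool_rot: [-0.001, -3.139, 0.001]
contact_force: [-3.7, 0.7, 13.1]
grip_width: 0.0005
```

Emit:
drive_tool(
  rows=[
    [0,0,-0.5,0],
    [0,0,-1.5,0],
    [0,0,-3,0],
    [0,-2,-4,0],
    [0,-5,-4,0],
    [0.1,-7,-4,0],
    [0.1,-7,-4,0],
    [0.1,-7,-4,0],
  ],
)

```text
clock: 8.95
eef_pos: [0.538, -0.135, 0.0613]
tool_rot: [-0.003, -3.138, 0.0]
contact_force: [0.3, -0.1, 0.1]
grip_width: 0.0004
```

Run:
```python
from h import *
s=bot.read_state();m=bot.camera_model('wrist');print(s['eef_pos'],s['contact_force'],s['clock'])
sc=bot.capture('scene');im=bot.capture('wrist')
cv2.imwrite('pics/s10.png',cv2.resize(sc[140:250,200:340],None,fx=5,fy=5,interpolation=cv2.INTER_CUBIC));cv2.imwrite('pics/w10.png',im)
for c,(p,st) in blobs(im,(0,0,560,420)).items(): print(c,p.round(1),st,plane(m,p,.071).round(4))
```

```text
[ 0.53803727 -0.13498772  0.06132148] [ 0.2916753  -0.11803904  0.11007414] 8.95
yellow [373.4 234.2] [ 354  216   39   38 1137] [ 0.5358 -0.0702  0.071 ]
red [274.1 227.3] [256 217  39  40 438] [ 0.5307 -0.1366  0.071 ]
blue [557.5 243.5] [555 233   5  21  73] [0.5428 0.0546 0.071 ]
green [478.6 240.6] [ 456  222   46   39 1382] [0.5405 0.001  0.071 ]
```

View pics/s10.png

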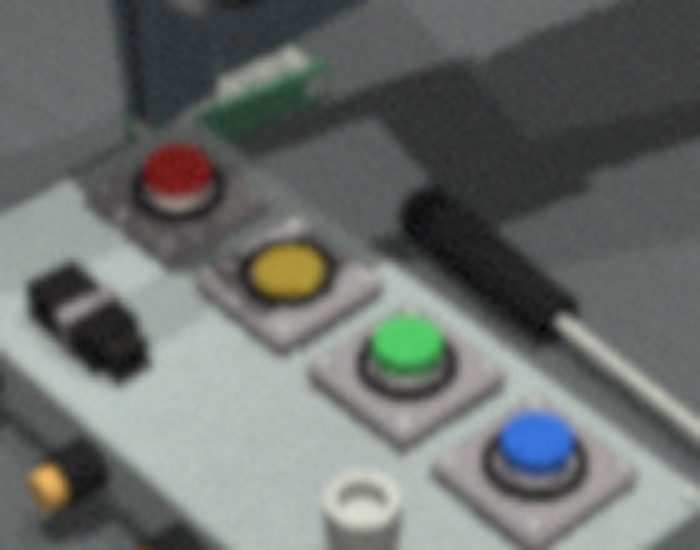

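View pics/w10.png

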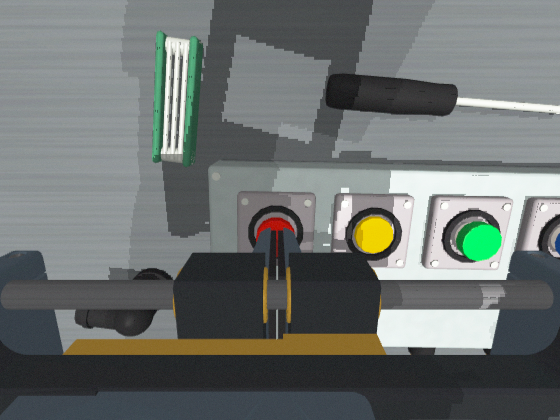

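Yellow is flush in its collar at (288,268) with its band gone, and the force jumped to 13 N at the stop (z 0.0214). The tool is now centred over red. I'll go down to a z of about 0.0225.

Emit:
drive_tool(
  rows=[
    [0,0,1,0],
    [0,0,2,0],
    [0,0,2.7,0],
    [0,0,2.9,0],
    [0,0,3.1,0],
    [0,0,3.3,0],
    [0,0,3.5,0],
    [0,0,3.5,0],
  ],
)

```text
clock: 9.85
eef_pos: [0.538, -0.1343, 0.0263]
tool_rot: [-0.0, -3.138, 0.0]
contact_force: [-1.3, 1.0, 1.6]
grip_width: 0.0008
```

Emit:
drive_tool(
  rows=[
    [0,0,0.1,0],
    [0,0,0.2,0],
    [0,0,0.35,0],
    [0,0,0.35,0],
  ],
)

```text
clock: 10.25
eef_pos: [0.5381, -0.1344, 0.023]
tool_rot: [-0.0, -3.139, 0.001]
contact_force: [-1.6, 1.6, 4.8]
grip_width: 0.0004
```

Emit:
drive_tool(
  rows=[
    [0,0,0.08,0],
    [0,0,0.15,0],
    [0,0,0.2,0],
    [0,0,0.2,0],
  ],
)

```text
clock: 10.65
eef_pos: [0.5382, -0.1345, 0.0215]
tool_rot: [-0.0, -3.139, 0.001]
contact_force: [-2.0, 2.3, 5.7]
grip_width: 0.0004
```

Run:
```python
from h import *
s=bot.read_state();print(s['eef_pos'],s['contact_force'],s['clock'])
sc=bot.capture('scene')
cv2.imwrite('pics/s11.png',cv2.resize(sc[140:250,200:340],None,fx=5,fy=5,interpolation=cv2.INTER_CUBIC))
```

```text
[ 0.53818502 -0.13445626  0.02146543] [-1.99286581  2.32022841  5.65658079] 10.65
```

View pics/s11.png

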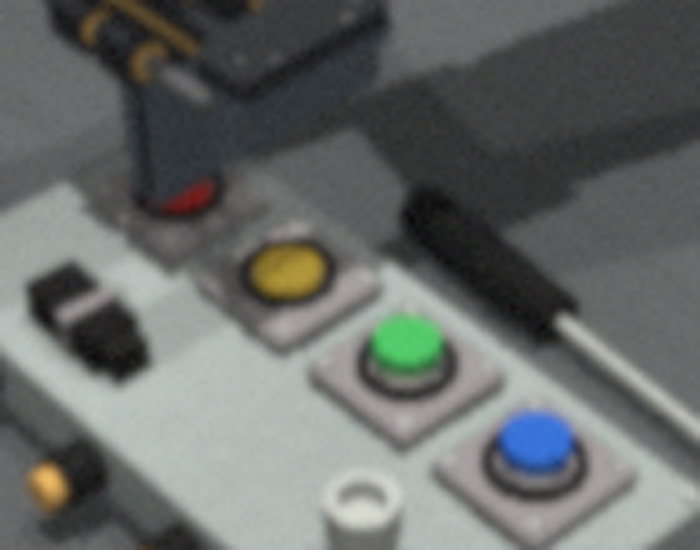

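Red is down at its collar with no white visible. I'll lift off, check it, then go over to blue.

Emit:
drive_tool(
  rows=[
    [0,0,-0.5,0],
    [0,0,-2,0],
    [0,0,-5,0],
    [0,4,-5,0],
    [-0.1,8,-5,0],
    [-0.2,12,-5,0],
    [-0.4,16,-5,0],
    [-0.5,20.8,-5,0],
  ],
)

```text
clock: 11.5
eef_pos: [0.5442, 0.0743, 0.0715]
tool_rot: [-0.002, -3.141, 0.002]
contact_force: [0.5, 0.3, -0.6]
grip_width: 0.0004
```

Emit:
drive_tool(
  rows=[
    [0,0,0,0],
    [0,0,0,0],
  ],
)

```text
clock: 11.7
eef_pos: [0.5447, 0.0749, 0.0714]
tool_rot: [-0.002, 3.141, -0.003]
contact_force: [-0.2, -0.2, -0.0]
grip_width: 0.0004
```

Run:
```python
from h import *
s=bot.read_state();m=bot.camera_model('wrist');print(s['eef_pos'],s['contact_force'],s['clock'])
sc=bot.capture('scene');im=bot.capture('wrist')
cv2.imwrite('pics/s12.png',cv2.resize(sc[140:250,200:340],None,fx=5,fy=5,interpolation=cv2.INTER_CUBIC));cv2.imwrite('pics/w12.png',im)
for c,(p,st) in blobs(im,(0,0,560,420)).items(): print(c,p.round(1),st,plane(m,p,.071).round(4))
```

```text
[0.54467003 0.07494425 0.0714331 ] [-0.24260603 -0.19409774 -0.0152224 ] 11.7
yellow [ 88.  221.3] [  69  204   40   36 1112] [ 0.5366 -0.0562  0.071 ]
red [  5.4 220.7] [  0 204  14  33 342] [ 0.5361 -0.1136  0.071 ]
blue [277.5 223. ] [259 211  38  38 622] [0.5376 0.0756 0.071 ]
green [179.2 227.4] [ 160  209   40   38 1181] [0.5409 0.0069 0.071 ]
```

View pics/s12.png

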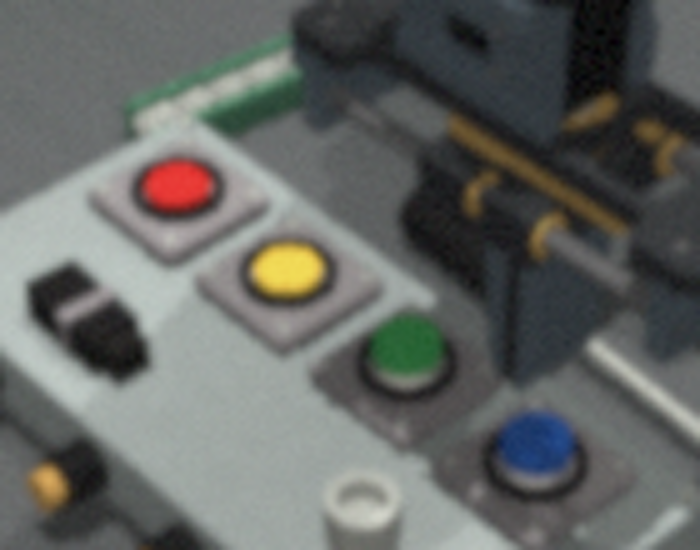

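View pics/w12.png

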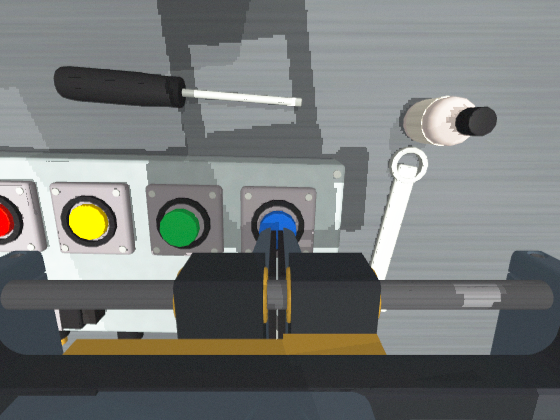

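Red is flush at (178,185) and yellow at (288,268). Green is untouched. The tool is centred over blue, so I'll press it the same way.

Emit:
drive_tool(
  rows=[
    [0.1,-0.05,1.5,0],
    [0.1,-0.05,2.7,0],
    [0.1,-0.05,3.5,0],
    [0.1,-0.05,3.8,0],
    [0.1,-0.05,4.0,0],
    [0.1,-0.05,4.2,0],
    [0.1,-0.05,4.4,0],
    [0.1,-0.05,4.4,0],
  ],
)

```text
clock: 12.6
eef_pos: [0.5437, 0.0727, 0.0276]
tool_rot: [0.003, 3.141, -0.003]
contact_force: [-1.3, -0.8, 0.9]
grip_width: 0.0004
```

Emit:
drive_tool(
  rows=[
    [0,0,0.1,0],
    [0,0,0.2,0],
    [0,0,0.3,0],
    [0,0,0.4,0],
    [0,0,0.4,0],
  ],
)

```text
clock: 13.1
eef_pos: [0.5438, 0.0728, 0.0239]
tool_rot: [0.002, 3.141, -0.003]
contact_force: [-1.6, -1.8, 4.6]
grip_width: 0.0005
```

Emit:
drive_tool(
  rows=[
    [0,0,0.1,0],
    [0,0,0.18,0],
    [0,0,0.25,0],
    [0,0,0.25,0],
  ],
)

```text
clock: 13.5
eef_pos: [0.5438, 0.0728, 0.0217]
tool_rot: [0.002, 3.14, -0.003]
contact_force: [-2.3, -1.4, 5.1]
grip_width: 0.0004
```

Emit:
drive_tool(
  rows=[
    [0,0,-0.5,0],
    [0,0,-2,0],
    [0,0,-5,0],
    [0,0,-9,0],
    [3,4,-12,0],
    [6,8,-12,0],
    [8,12,-12,0],
    [10,16,-12,0],
  ],
)

```text
clock: 14.3
eef_pos: [0.4431, 0.2353, 0.142]
tool_rot: [0.003, 3.138, 0.0]
contact_force: [1.1, 0.4, -0.2]
grip_width: 0.0004
```

Emit:
drive_tool(
  rows=[
    [2,4,0,0],
    [4,8,0,0],
    [6,12,0,0],
    [8,16,0,0],
    [8,18,0,0],
    [8,18,0,0],
  ],
)

```text
clock: 14.9
eef_pos: [0.363, 0.4188, 0.1417]
tool_rot: [-0.002, 3.137, 0.004]
contact_force: [0.5, -1.3, 0.1]
grip_width: 0.0005
```

Run:
```python
from h import *
s=bot.read_state();print(s['eef_pos'],s['contact_force'],s['clock'])
sc=bot.capture('scene');im=bot.capture('top')
cv2.imwrite('pics/s13.png',cv2.resize(sc[140:280,190:340],None,fx=4.2,fy=4.2,interpolation=cv2.INTER_CUBIC));cv2.imwrite('pics/t13.png',im)
cv2.imwrite('pics/d13.png',cv2.absdiff(im,cv2.imread('pics/top0.png'))*3)
```

```text
[0.3630215  0.41875048 0.14166037] [ 0.47685115 -1.29718854  0.05048779] 14.9
```

View pics/s13.png

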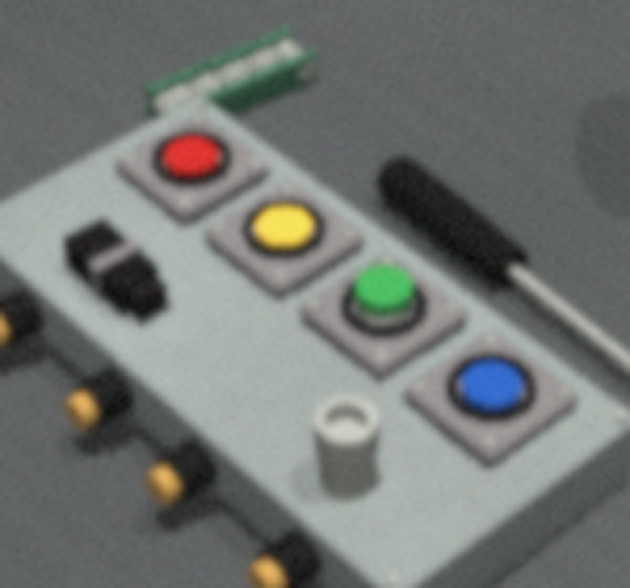

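View pics/t13.png

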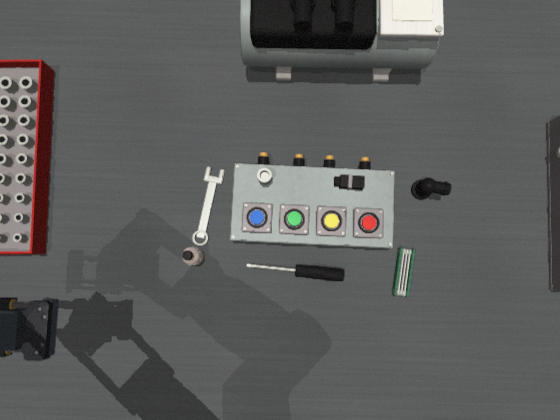

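View pics/d13.png

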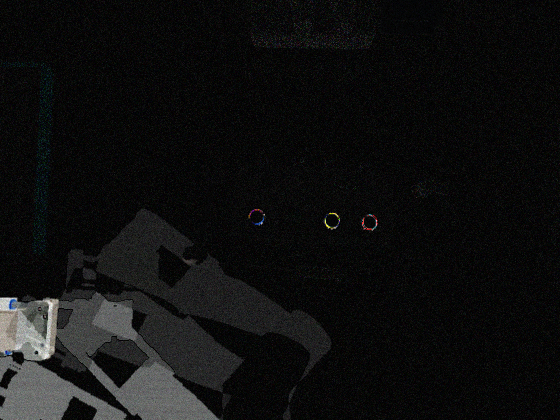

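The three asked-for buttons are flush and green still stands out. The before/after top difference shows only the three pressed caps and the arm with its shadow.

```bash
python3 -c "
from cell import bot
print(bot.read_state()['clock']);print(bot.sign_off())"
```

```text
15.0
the job is handed in; nothing more can be done
None
```

I pressed the yellow, red and blue buttons in, in that order, with the shut fingertips. I then moved the arm clear and handed the job in at 15.0 s.

- **Buttons:** in the last pictures all three sit flush in their collars with no white showing. Green still stands popped out.
- **Loose parts:** a before/after comparison of the top view shows changes only at the three pressed caps and at the arm and its shadow, so none of the parts appear to have moved.
- **Forces:** yellow reached its stop at about 13 N, the highest reading. Red and blue peaked at about 5.7 N and 5.1 N. They were pressed to the same height, within 0.3 mm of where yellow stopped.
- **What disagreed:** the shut fingertips were about 40 mm higher than the reported tool height, though their sideways position agreed. I found contact from the pictures and the force reading, and used yellow's stop height for the other two.

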